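# Load stepped rock billets into the section tray, base down and toes to the front

### The job

Put the two loose stepped stone billets, one standing on end and one lying flat, into the two empty bays of the white tray, so that they sit just like the one already loaded: flat base down on the bay floor between the ridges, low toe to the same side as its toe. Either billet may go in either empty bay. Set them down rather than dropping them, and do not disturb the loaded billet, the dish, the hand lens or the brush.

Things in the scene. Friction and masses are not known exactly. Their poses are not given: they have to be found in the camera images.
- tray: fixed white plastic tray, 104 mm (its x) x 284 mm (its y) base plate 8 mm thick on the table, with grey ridges that bound a row of three bays 90 mm apart along y. Origin at the centre of its underside. Its -x side is the front, to which every toe must point; the front faces roughly away from the robot (turned up to 0.3 rad). The middle bay is already filled
- bay0 (a point): empty bay of the tray: floor centre, 8 mm above the table; x to the tray's back, y along the row. Inside 74 (x) x 44 mm (y); ridges 6 mm high, 4 mm thick close both ends, but each side only for 12 mm at each corner: the middle 50 mm of each side is open for fingers. It is the end bay at tray y = -90 mm
- bay2 (a point): empty bay of the tray: floor centre, 8 mm above the table; x to the tray's back, y along the row. Inside 74 (x) x 44 mm (y); ridges 6 mm high, 4 mm thick close both ends, but each side only for 12 mm at each corner: the middle 50 mm of each side is open for fingers. It is the end bay at tray y = +90 mm
- bay1 (a point): middle bay of the tray: floor centre, 8 mm above the table; x to the tray's back, y along the row. Inside 74 (x) x 44 mm (y); ridges 6 mm high, 4 mm thick close both ends, but each side only for 12 mm at each corner: the middle 50 mm of each side is open for fingers. Holds the loaded billet
- billet_standing: grey stone billet, hard, 64 (x) x 36 (y) x 40 mm (z), about 200 g, L-shaped from the side: full height over x = -12 to +32 mm (heel end), a low toe 18 mm high over x = -32 to -12 mm. Origin: centre of its flat 64 x 36 base; z out of the stepped side, up when the base is down. Starts standing on its heel, toe end up, its base upright and facing the robot (world -x) within 0.9 rad
- billet_flat: grey stone billet, hard, 64 (x) x 36 (y) x 40 mm (z), about 200 g, L-shaped from the side: full height over x = -12 to +32 mm (heel end), a low toe 18 mm high over x = -32 to -12 mm. Origin: centre of its flat 64 x 36 base; z out of the stepped side, up when the base is down. Starts lying on its base, turned any way
- billet_loaded: grey stone billet, hard, 64 (x) x 36 (y) x 40 mm (z), about 200 g, L-shaped from the side: full height over x = -12 to +32 mm (heel end), a low toe 18 mm high over x = -32 to -12 mm. Origin: centre of its flat 64 x 36 base; z out of the stepped side, up when the base is down. Already lies right in the middle bay: the pattern, to be left there
- billet_standing_toe (a point): middle of the toe's end face of the standing billet: its own (-32, 0, 9) mm
- billet_flat_toe (a point): middle of the toe's end face of the flat billet: its own (-32, 0, 9) mm
- billet_loaded_toe (a point): middle of the toe's end face of the loaded billet: its own (-32, 0, 9) mm
- bay0_toe (a point): where the middle of the toe's end face comes to be in bay0: 32 mm to the front of the bay's centre, 9 mm above its floor
- bay1_toe (a point): where the middle of the toe's end face comes to be in bay1: 32 mm to the front of the bay's centre, 9 mm above its floor
- bay2_toe (a point): where the middle of the toe's end face comes to be in bay2: 32 mm to the front of the bay's centre, 9 mm above its floor
- dish: round white dish, 72 mm across, 13 mm high, with stone chips; origin under its centre. To be left alone
- loupe: hand lens, a round 38 mm dark barrel 13 mm high with a steel handle plate reaching 52 mm from the barrel's axis along its -x; origin under the barrel. To be left alone
- brush: brush 150 mm long, lying; origin under its middle, x along it. To be left alone
There are look-alikes about, which are no part of the job. What is shaped like the billet_loaded but purple or yellow is not meant.

How it is judged:
By the outcome, as a careful person would: the job done as asked, in the order asked, and still so for the second after the job is handed in, with the robot touching nothing.
It also fails if it takes over 64 s, if anything falls off the work surface, if the arm or the gripper's body presses on something with over 40 N, if the wrist force passes 120 N, or if a joint passes its speed limit or range.

### The arm

A 6-joint arm with a two-finger parallel gripper is mounted at the origin on the work surface. World frame = base frame: x ahead of the robot, y to its left, z up, the work surface at z = 0. Lengths are in m, angles in rad, forces in N, time in s.
With the tool pointing down it reaches from about 0.375 to 0.975 m from the base axis. Payload 3.8 kg.
Tool frame: the origin (TCP) lies midway between the tips of the shut fingers; the grasp point (between the pads) lies 19 mm behind it; x points along the fingers, y is the direction in which the jaws open and shut, and the axes are right-handed (so a half turn about x gives the same grasp; the last joint's range is limited). The gripper opens to 88 mm and grips with 3 to 60 N. Pads are 18 mm wide; open, the fingers measure 123 mm over their backs; the gripper's body (75 mm by 187 mm) begins 45 mm behind the grasp point.
Start: joints at [1.15, 0.264, 1.604, -0, 1.274, -0.037], TCP at [0.253, 0.626, 0.239] pointing down, gripper open.
Joint ranges: [-2.63, 2.63], [-0.94, 2.18], [0.31, 2.57], [-1.31, 4.45], [0, 2.66], [-2.55, 2.55]. Speed limits (rad/s): [2.57, 2.57, 3.14, 3.14, 3.14, 3.14].

### API

Orientations are given as a rotation vector (axis times angle).
In Python, from cell import manip, inverse_kinematics, cams, order gives the robot as it stands. Calls block until the motion is done:
- manip.move_pose(position, orientation): joint-space move of the TCP to a pose.
- manip.move_linear(position, rate=0.15, rot=None): straight line of the TCP; rot=None keeps the orientation; rate is the mean speed in m/s.
- manip.set_joints(angles): joint-space move.
- manip.set_gripper(opening, force=None): finger opening in m; force is the grip in N (None keeps the last); returns when the fingers have stopped.
- manip.dwell(seconds).
- inverse_kinematics(position, orientation): joint angles nearest the present ones, or None.
- manip.state(): the state.
- cams.capture(name): name is "side" or "top"; returns a dict with "image" (400x640x3 uint8, blue, green, red), "z_map" (400x640 float32, m along the optical axis (not along the pixel's ray), 0 where there is no reading), "intrinsics" (3x3 intrinsics, pixels), "position" and "orientation" of the camera in the world. Camera axes: x right, y down, z forward; pixel columns grow to the right and rows downward; lengths in m; the calibration is good to about 2 mm. A picture is of the moment at which its call begins.
A pose or a line that the arm cannot do raises manip.IKError and nothing moves.
- order.close_job(): hands the job in, once; it reports no verdict.
The state is a dict: "clock": time; "joint_pos": joint angles; "joint_velocities": joint speeds; "tau": joint torques, N m; "tool_pos": TCP position; "tcp_rot": TCP orientation; "contact_force": force on the tool from outside, world axes, zero at the start; "moment": the same for the moment, N m; "gripper_width": finger opening in m.
Only numpy, scipy, OpenCV 4.12 (cv2) and the standard library are available. Lean on these libraries where they do the work, as an engineer would, in place of code of your own. Each camera call takes 0.05 s, during which the arm holds its last target.

## Working session

There is one attempt and no reset: what is moved stays moved. The work goes in short steps, each a Python script; the robot and the scene stay as the last script left them, time stands still between calls to the robot, and variables do not carry over. Pictures are saved under pics/ and viewed, and the job is handed in when it is done.

```bash
ls; mkdir -p pics
python3 - <<'E'
from cell import manip,cams
import cv2,numpy as np
print(manip.state())
for n in("top","side"):
    c=cams.capture(n); cv2.imwrite(f"pics/{n}0.png",c["image"]); np.savez(f"{n}0.npz",**c)
    print(n,c["position"],c["orientation"],c["intrinsics"],(c["z_map"]>0).mean())
E
```

```text
pics
{'clock': 0.0, 'joint_pos': array([ 1.15012901e+00,  2.64750634e-01,  1.60533669e+00,  4.41664274e-07,
        1.27371293e+00, -3.69288941e-02]), 'joint_velocities': array([ 0.00049908, -0.00138704,  0.00080935,  0.00142704,  0.00068656,
       -0.00039215]), 'tau': array([ 1.11320699e-04, -5.02092469e+01, -3.56880713e+01,  7.29280128e-02,
        2.89325381e-02, -1.57428512e-04]), 'tool_pos': array([0.25244671, 0.62526116, 0.23740986]), 'tcp_rot': array([ 0.29937623,  1.55025186, -0.30277067]), 'contact_force': array([-0.14433242,  0.18670845,  0.13677093]), 'moment': array([ 0.03991061,  0.0168729 , -0.04034515]), 'gripper_width': 0.08844930139735763}
top [ 3.42509533e-01 -8.11170166e-04  9.62859128e-01] [-2.08259689  2.12633333 -0.22958165] [[389.41781056   0.         320.1463982 ]
 [  0.         389.41781056 194.43916635]
 [  0.           0.           1.        ]] 0.9961328125
side [0.35707803 0.69415453 0.94305527] [-0.38710666  2.83413305 -1.06007397] [[408.24270878   0.         312.31033604]
 [  0.         408.24270878 200.48052161]
 [  0.           0.           1.        ]] 0.9959609375
```

View pics/top0.png

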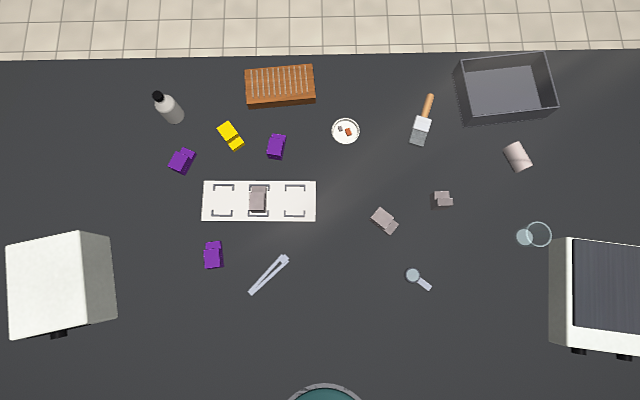

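View pics/side0.png

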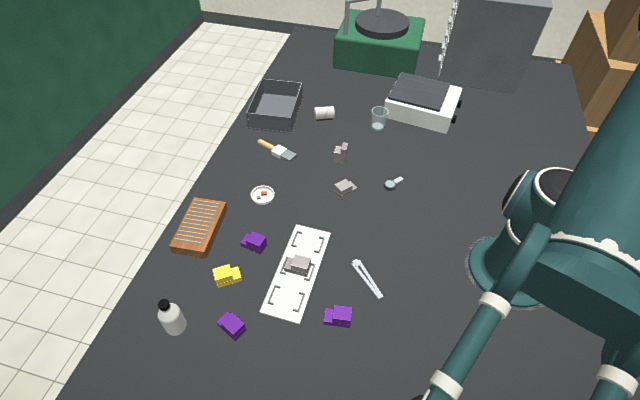

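The top view shows the tray at about (259,201) with the middle bay full. The flat billet is at (384,220), the standing one at (443,198), the loupe at (415,277) and the brush at (422,120). The purple and yellow look-alikes are elsewhere. Next I'll zoom in and get 3D points.

```bash
cat > h.py <<'E'
import numpy as np,cv2
from scipy.spatial.transform import Rotation as R
def cloud(c):
    K=c["intrinsics"];z=c["z_map"];v,u=np.mgrid[:z.shape[0],:z.shape[1]]
    p=np.stack([(u-K[0,2])/K[0,0]*z,(v-K[1,2])/K[1,1]*z,z],-1)
    return p@R.from_rotvec(c["orientation"]).as_matrix().T+c["position"]
def ray(c,uv,h):
    K=c["intrinsics"];uv=np.atleast_2d(np.asarray(uv,float))
    d=np.c_[(uv[:,0]-K[0,2])/K[0,0],(uv[:,1]-K[1,2])/K[1,1],np.ones(len(uv))]@R.from_rotvec(c["orientation"]).as_matrix().T
    return c["position"]+d*((h-c["position"][2])/d[:,2])[:,None]
E
python3 - <<'E'
import numpy as np,cv2
from h import *
c=dict(np.load("top0.npz"));s=dict(np.load("side0.npz"))
for n,d in(("top",c),("side",s)):
    P=cloud(d);m=(P[...,2]<.003)&(P[...,0]>.3)&(P[...,0]<.7)&(abs(P[...,1])<.3); print(n,np.median(P[m][:,2]),P[m][:,2].std())
T=cloud(c)
for v,u in((220,384),(195,443),(204,443),(195,258),(209,258),(186,220)): print(u,v,T[v,u].round(4))
def crop(d,x,y,w,h,k): return cv2.resize(d["image"][y:y+h,x:x+w],None,fx=k,fy=k,interpolation=cv2.INTER_CUBIC)
a=np.vstack([crop(c,360,180,100,50,8)]);b=crop(s,320,135,100,70,8)
cv2.imwrite("pics/c1.png",a);cv2.imwrite("pics/c2.png",b[:560])
cv2.imwrite("pics/c3.png",crop(c,195,172,130,58,6));cv2.imwrite("pics/c4.png",crop(s,255,220,85,105,5))
E
```

```text
top -1.5021332260722886e-05 0.0015713601924446227
side 0.0010578318721421454 0.0013632435101647532
384 220 [ 0.4823 -0.1522  0.0411]
443 195 [ 0.5399 -0.2977  0.043 ]
443 204 [ 0.5132 -0.288   0.067 ]
258 195 [0.5482 0.1485 0.0486]
258 209 [0.5142 0.1483 0.0473]
220 186 [0.583  0.252  0.0065]
```

View pics/c1.png

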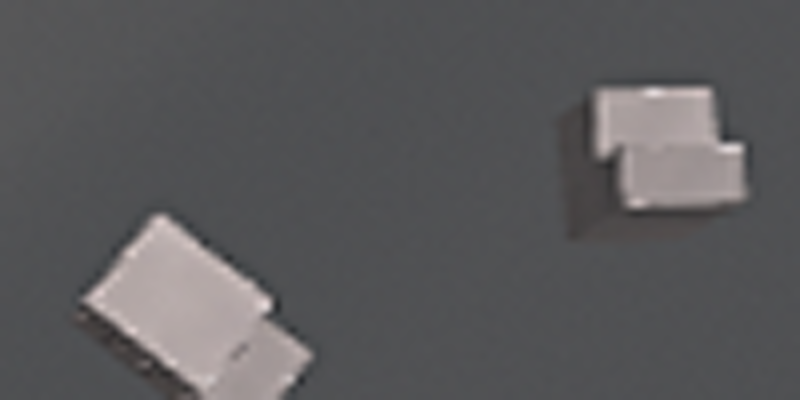

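View pics/c2.png

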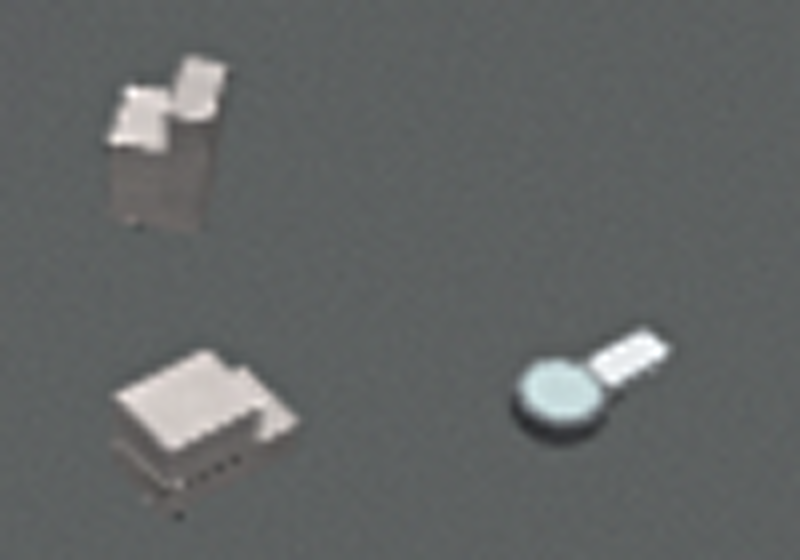

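View pics/c3.png

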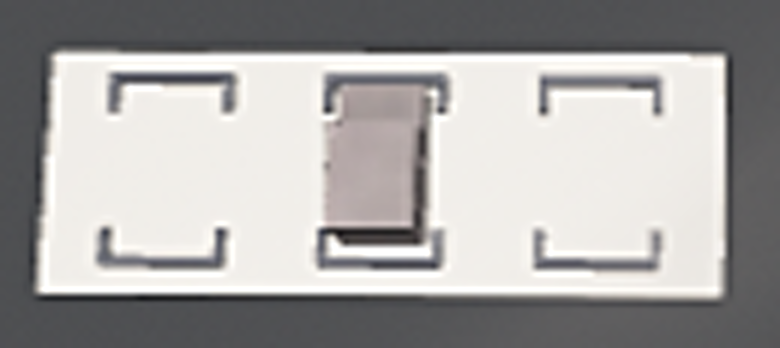

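View pics/c4.png

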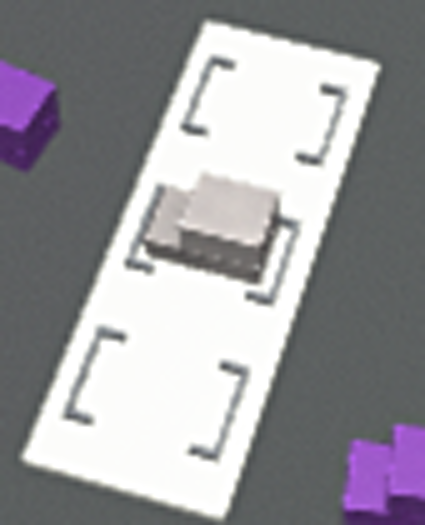

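```bash
cat > meas.py <<'E'
from h import *
def rect(c,m,h):
    m=m.astype(np.uint8); n,l,st,_=cv2.connectedComponentsWithStats(m); k=1+np.argmax(st[1:,4])
    cs,_=cv2.findContours((l==k).astype(np.uint8),cv2.RETR_EXTERNAL,cv2.CHAIN_APPROX_NONE)
    ct=max(cs,key=cv2.contourArea)[:,0]
    w=ray(c,ct,h)[:,:2]
    (cx,cy),(a,b),t=cv2.minAreaRect((w*1000).astype(np.float32))
    px=(l==k).sum()
    mean=ray(c,np.argwhere(l==k)[:,::-1],h)[:,:2].mean(0)
    return (cx,cy),(a,b),t,mean*1000,px
E
python3 - <<'E'
from meas import *
for n in("top","side"):
    c=dict(np.load(n+"0.npz"));P=cloud(c);im=c["image"].astype(int);X,Y,Z=np.moveaxis(P,-1,0)
    br=im.min(-1)
    print(n)
    def box(x0,x1,y0,y1): return (X>x0)&(X<x1)&(Y>y0)&(Y<y1)
    f=box(.42,.54,-.21,-.09)
    g=box(.46,.58,-.35,-.25)
    t=box(.42,.64,.0,.32)
    for nm,m,h in(("flat heel",f&(Z>.034)&(br>120),.04),("flat toe",f&(Z<.027)&(Z>.012)&(br>105),.018),
      ("st toe",g&(Z>.055)&(br>105),.064),("st step",g&(Z<.052)&(Z>.036)&(br>105),.044),
      ("tray",t&(Z<.02)&(Z>.003)&(br>190),.008),
      ("loaded heel",t&(Z>.042)&(Z<.06),.048),("loaded toe",t&(Z>.02)&(Z<.032)&(br>100),.026)):
        r=rect(c,m,h); print(nm,np.round(r[0],1),np.round(r[1],1),round(r[2],1),r[3].round(1),r[4],'Z',Z[m].mean().round(4))
E
```

```text
top
flat heel [ 488.7 -148.6] [43.7 35.9] 49.5 [ 488.9 -148.6] 269 Z 0.0399
flat toe [ 467.6 -172.8] [18.4 35.8] 48.0 [ 467.6 -172.6] 112 Z 0.0181
st toe [ 519.7 -293.3] [35.9 16.8] 88.8 [ 519.9 -293.8] 118 Z 0.064
st step [ 539.8 -293.6] [36.8 19.8] 88.8 [ 541.8 -292.9] 113 Z 0.0433
tray [543.7 153.1] [282.1  99.8] 88.8 [542.8 152.1] 3606 Z 0.0082
loaded heel [533.7 151.7] [36.6 44.1] 88.8 [534.  151.5] 283 Z 0.0479
loaded toe [568.4 150.1] [35.  15.3] 88.8 [569.7 150.3] 87 Z 0.0262
side
flat heel [ 488.4 -147.9] [43.  40.3] 49.4 [ 489.9 -149.4] 134 Z 0.0415
flat toe [ 464.8 -177.2] [16.9 35.4] 22.4 [ 463.4 -173.7] 25 Z 0.0203
st toe [ 521.1 -296.1] [35.8 17.7] 89.9 [ 521.1 -295.8] 43 Z 0.0656
st step [ 543.7 -294.6] [19.6 35. ] 12.9 [ 542.1 -293.9] 48 Z 0.0454
tray [544.8 152.8] [283.6 104.1] 88.5 [543.8 168.6] 2973 Z 0.0095
loaded heel [534.9 153.6] [40.4 45.2] 89.8 [534.6 153.8] 233 Z 0.049
loaded toe [557.5 151.4] [41.6 38.9] 4.8 [566.6 154.3] 81 Z 0.0273
```

```bash
cat >> meas.py <<'E'
def edges(c,m,h,trim=.2):
    m=cv2.morphologyEx(m.astype(np.uint8),cv2.MORPH_CLOSE,np.ones((3,3)))
    n,l,st,_=cv2.connectedComponentsWithStats(m); k=1+np.argmax(st[1:,4])
    cs,_=cv2.findContours((l==k).astype(np.uint8),cv2.RETR_EXTERNAL,cv2.CHAIN_APPROX_NONE)
    w=ray(c,max(cs,key=cv2.contourArea)[:,0],h)[:,:2]*1000
    (cx,cy),(a,b),t=cv2.minAreaRect(w.astype(np.float32))
    e=np.array([np.cos(np.radians(t)),np.sin(np.radians(t))]);f=np.array([-e[1],e[0]])
    q=(w-[cx,cy])@np.c_[e,f]; out=[]
    for ax,L,M in((0,a,b),(1,b,a)):
        for s in(-1,1):
            k=(abs(q[:,ax]-s*L/2)<4)&(abs(q[:,1-ax])<M/2*(1-trim))
            vx,vy,x0,y0=cv2.fitLine(w[k].astype(np.float32),cv2.DIST_HUBER,0,.01,.01).ravel()
            out.append((M.__round__(),round(float(np.degrees(np.arctan2(vy,vx))%180),1),round(float(x0),1),round(float(y0),1)))
    return out
E
python3 - <<'E'
from meas import *
for n in("top","side"):
    c=dict(np.load(n+"0.npz"));P=cloud(c);im=c["image"].astype(int);X,Y,Z=np.moveaxis(P,-1,0)
    br=im.min(-1)
    def box(x0,x1,y0,y1): return (X>x0)&(X<x1)&(Y>y0)&(Y<y1)
    t=box(.42,.64,.0,.32);g=box(.46,.58,-.35,-.25);f=box(.42,.54,-.21,-.09)
    print(n,"tray",edges(c,t&(Z<.02)&(Z>.003)&(br>160),.008,.1))
    print("loaded",edges(c,t&(Z>.042)&(Z<.06),.048))
    print("st toe",edges(c,g&(Z>.055)&(br>105),.064))
    print("flat",edges(c,f&(Z>.034)&(br>120),.04))
E
python3 - <<'E'
from cell import inverse_kinematics as ik
import numpy as np
from scipy.spatial.transform import Rotation as R
# tool x = dir, tool y = jaw
def ori(d,y):
    d=np.array(d,float);d/=np.linalg.norm(d);y=np.array(y,float);return R.from_matrix(np.c_[d,y,np.cross(d,y)]).as_rotvec()
for a in(25,35,40,45,50,55,65):
    r=np.radians(a)
    for nm,p in(("start",(.535,-.293,.03)),("bay0",(.54,.243,.035)),("bay2",(.54,.063,.035))):
        for s in(1,-1):
            d=np.array([-np.sin(r),0,-np.cos(r)]); pos=np.array(p)+.019*d
            q=ik(pos,ori(d,(0,s,0))); print(a,nm,s,None if q is None else np.round(q,2))
E
```

```text
top tray [(102, 179.0, 545.4, 12.1), (102, 178.7, 556.3, 292.9), (282, 88.8, 593.1, 128.6), (282, 88.8, 494.0, 163.9)]
loaded [(44, 0.6, 533.3, 134.0), (44, 175.8, 535.2, 168.9), (37, 88.8, 555.8, 153.3), (37, 82.6, 512.4, 151.9)]
st toe [(17, 169.7, 518.6, -310.3), (17, 173.8, 520.1, -277.5), (36, 88.8, 528.1, -294.8), (36, 88.8, 511.3, -291.6)]
flat [(36, 139.4, 474.9, -164.5), (36, 139.9, 502.3, -132.4), (44, 50.4, 502.2, -159.3), (44, 51.3, 474.0, -140.2)]
side tray [(105, 178.4, 534.8, 12.4), (105, 178.4, 549.2, 294.1), (285, 88.3, 595.4, 157.4), (285, 88.6, 493.9, 163.3)]
loaded [(45, 179.8, 534.6, 134.9), (45, 2.0, 537.0, 172.5), (40, 89.3, 556.3, 154.9), (40, 88.9, 513.3, 153.5)]
st toe [(18, 167.6, 520.2, -311.9), (18, 15.7, 521.6, -280.0), (36, 88.9, 528.9, -295.4), (36, 92.6, 513.3, -294.8)]
flat [(40, 139.2, 473.6, -163.5), (40, 140.3, 502.2, -131.8), (43, 49.8, 502.7, -160.9), (43, 15.7, 465.3, -146.4)]
25 start 1 [-0.45  0.6   1.64 -0.19  1.3  -1.93]
25 start -1 [-0.45  0.6   1.64 -0.19  1.3   1.21]
25 bay0 1 [ 0.31  0.57  1.68  0.13  1.31 -1.32]
25 bay0 -1 [0.31 0.57 1
[... 1096 characters left out ...]
.36]
50 bay0 -1 [0.27 0.84 1.41 0.21 1.75 1.78]
50 bay2 1 [ 0.05  0.78  1.5   0.04  1.73 -1.53]
50 bay2 -1 [0.05 0.78 1.5  0.04 1.73 1.61]
55 start 1 [-0.38  0.91  1.32 -0.32  1.82 -1.88]
55 start -1 [-0.38  0.91  1.32 -0.32  1.82  1.26]
55 bay0 1 [ 0.26  0.89  1.36  0.22  1.83 -1.36]
55 bay0 -1 [0.26 0.89 1.36 0.22 1.83 1.78]
55 bay2 1 [ 0.05  0.84  1.45  0.04  1.81 -1.53]
55 bay2 -1 [0.05 0.84 1.45 0.04 1.81 1.61]
65 start 1 [-0.37  1.02  1.23 -0.36  1.98 -1.88]
65 start -1 [-0.37  1.02  1.23 -0.36  1.98  1.26]
65 bay0 1 [ 0.26  0.99  1.27  0.25  1.99 -1.35]
65 bay0 -1 [0.26 0.99 1.27 0.25 1.99 1.79]
65 bay2 1 [ 0.05  0.94  1.36  0.04  1.97 -1.53]
65 bay2 -1 [0.05 0.94 1.36 0.04 1.97 1.61]
```

```bash
cat > job.py <<'E'
import numpy as np
from scipy.spatial.transform import Rotation as R
from cell import manip,inverse_kinematics as ik,cams,order
f=np.array([np.cos(np.radians(-1.4)),np.sin(np.radians(-1.4)),0]); zz=np.array([0,0,1.])
tx=-f; ty=np.cross(zz,tx); C=np.array([.5442,.1530,.008]); bay0=C-.09*ty; bay2=C+.09*ty
def ori(d,y):
    d=np.array(d,float);d/=np.linalg.norm(d);y=np.array(y,float);y/=np.linalg.norm(y);return R.from_matrix(np.c_[d,y,np.cross(d,y)]).as_rotvec()
def u(deg): return np.array([np.cos(np.radians(deg)),np.sin(np.radians(deg)),0])
def st(t=""):
    s=manip.state();print(t,"t",round(s["clock"],2),"tcp",s["tool_pos"].round(4),"F",s["contact_force"].round(1),"w",round(s["gripper_width"],4),"q",s["joint_pos"].round(2));return s
E
python3 - <<'E'
from job import *
g=np.array([.4887,-.1487,0])-.005*u(50)
for s in(1,-1):
    print(s,ik([*g[:2],.008],ori((0,0,-1),s*u(140))),ik([*(bay0+.005*tx)[:2],.03],ori((0,0,-1),s*ty)),np.round(bay0,4),np.round(bay2,4))
E
```

```text
1 None [0.38006327 0.32191086 1.95212733 0.         0.86755446 1.97529421] [0.5464 0.243  0.008 ] [0.542 0.063 0.008]
-1 [-3.53365283e-01  2.18393209e-01  2.14284841e+00 -4.44089210e-16
  7.80351031e-01  3.44766418e-01] [ 3.80063272e-01  3.21910864e-01  1.95212733e+00 -4.44089210e-16
  8.67554461e-01 -1.16629844e+00] [0.5464 0.243  0.008 ] [0.542 0.063 0.008]
```

Run:
```python
from job import *
g=np.array([.4887,-.1487,0])-.005*u(50)
o=ori((0,0,-1),-u(140))
manip.move_pose([*g[:2],.15],o); st("above")
manip.set_gripper(.062); manip.move_linear([*g[:2],.008],rate=.12); st("down")
manip.set_gripper(.0,force=30); s=st("closed")
manip.move_linear([*g[:2],.13],rate=.15); st("lift")
import cv2
c=cams.capture("top"); cv2.imwrite("pics/lift1.png",c["image"])
```

```text
above t 2.98 tcp [ 0.4859 -0.152   0.1501] F [ 0.5 -0.9 -0. ] w 0.0884 q [-0.35  0.02  2.05  0.    1.07  0.34]
down t 4.87 tcp [ 0.4863 -0.1528  0.0088] F [-0.3 -1.2  0.4] w 0.0621 q [-0.35  0.22  2.14  0.    0.78  0.34]
closed t 5.38 tcp [ 0.4858 -0.1526  0.0084] F [ 0.1 -0.5  2. ] w 0.0357 q [-0.35  0.22  2.14 -0.    0.78  0.34]
lift t 6.34 tcp [ 0.4845 -0.1522  0.1288] F [-0.   0.8 -2.4] w 0.0357 q [-0.35  0.05  2.07 -0.    1.03  0.34]
```

View pics/lift1.png

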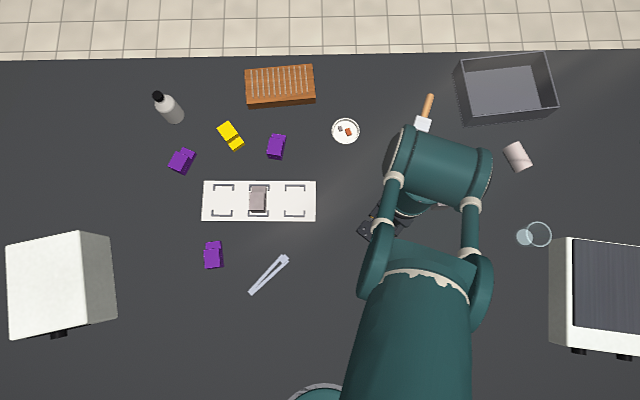

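The picture shows the arm over (420,200) and everything else unmoved. The grip is good: fingers at 35.7 mm and about 2 N of load.

```bash
cat >> job.py <<'E'
def setdown(p,zc,o=None):
    """zc nominal TCP z at contact; step down until Fz rises"""
    manip.move_linear([p[0],p[1],zc+.004],rate=.08); manip.dwell(.3); s=st("near"); f0=s["contact_force"][2]
    z=zc+.004
    while z>zc-.004:
        z-=.001; manip.move_linear([p[0],p[1],z],rate=.03); manip.dwell(.1)
        F=manip.state()["contact_force"][2]
        if F-f0>2.5 and z<zc+.0025: break
    s=st("contact"); return z
E
python3 - <<'E'
from job import *
p=bay0+.005*tx
o=ori((0,0,-1),-ty)
manip.move_pose([*p[:2],.13],o); manip.dwell(.2); s=st("above")
e=s["tool_pos"][:2]-p[:2]; print("err",e.round(4))
z=setdown(p,.0165); print(z)
manip.set_gripper(.054); manip.dwell(.2); st("open")
manip.move_linear([*p[:2],.15],rate=.15); st("up")
E
```

```text
above t 8.07 tcp [0.5417 0.2421 0.13  ] F [ 0.3 -0.2 -1.9] w 0.0354 q [ 0.38  0.2   1.89 -0.    1.05 -1.17]
err [ 0.0003 -0.001 ]
near t 9.89 tcp [0.5416 0.2431 0.0208] F [-0.4  0.1 -2.3] w 0.0357 q [ 0.38  0.33  1.96 -0.    0.85 -1.17]
contact t 11.64 tcp [0.5414 0.2431 0.0164] F [-3.3 -1.   5.8] w 0.0358 q [ 0.38  0.34  1.96  0.    0.84 -1.17]
0.015499999999999996
open t 12.3 tcp [0.5414 0.2431 0.0154] F [0.3 0.4 0.5] w 0.0537 q [ 0.38  0.34  1.96 -0.    0.84 -1.17]
up t 13.35 tcp [0.5406 0.2428 0.1488] F [ 0.5 -0.5 -0.3] w 0.0537 q [ 0.38  0.18  1.88 -0.    1.09 -1.17]
```

```bash
cat >> job.py <<'E'
S=np.sqrt(.5)
fs=u(-0.7)
d1=-S*fs-S*zz; o1=ori(d1,-np.cross(zz,fs))
G1=np.array([.5113,-.2943,.028])+.026*fs; T1=G1+.019*d1
d2=-S*f-S*zz; o2=ori(d2,np.cross(zz,f))
G2=bay2+.004*tx+np.array([0,0,.026]); T2=G2+.019*d2
E
python3 - <<'E'
from job import *
import cv2
print(ik(T1-.1*d1,o1),ik(T1,o1),ik(T2,o2),ik(T2+[0,0,.1],o2),T1,T2)
manip.set_gripper(.06)
manip.move_pose(T1-.1*d1,o1); manip.dwell(.2); st("pre")
c=cams.capture("side"); cv2.imwrite("pics/pre_s.png",c["image"])
c2=cams.capture("top"); cv2.imwrite("pics/pre_t.png",c2["image"]);np.savez("top1.npz",**c2);np.savez("side1.npz",**c)
E
```

```text
[-0.37108945  0.8515492   1.20030049 -0.26009784  1.83354243  1.24250781] [-0.40137076  0.81577385  1.41334003 -0.27261689  1.65581621  1.26483904] [ 0.04264978  0.72811169  1.55892909  0.04752779  1.63874753 -1.5200954 ] [ 0.04264978  0.60991661  1.53844324  0.04844783  1.77726934 -1.51338521] [ 0.52386403 -0.29445351  0.01456497] [0.52457128 0.06345284 0.02056497]
pre t 15.92 tcp [ 0.595  -0.2945  0.0858] F [ 0.5 -0.2  0.1] w 0.06 q [-0.37  0.85  1.2  -0.26  1.83  1.24]
```

View pics/pre_s.png

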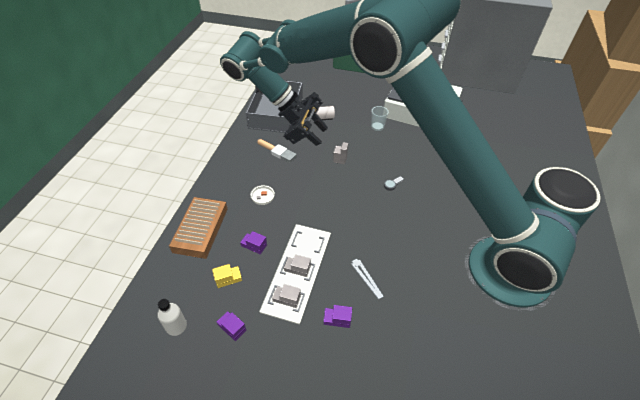

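View pics/pre_t.png

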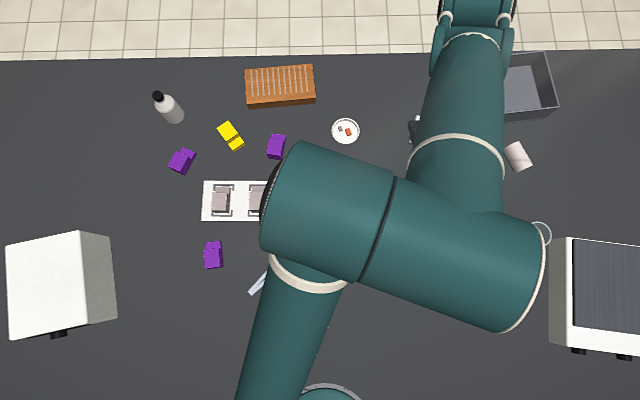

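In the side view the first billet sits in bay0 at (288,295), with its toe the same way as the loaded one. The gripper is lined up behind the standing billet at (341,153).

Run:
```python
from job import *
import cv2
manip.move_linear(T1,rate=.08); manip.dwell(.1); st("at")
manip.set_gripper(0,force=35); st("closed")
manip.move_linear(T1+[0,0,.13],rate=.12); manip.dwell(.2); st("lift")
c=cams.capture("side"); cv2.imwrite("pics/lift2.png",cv2.resize(c["image"][60:200,220:420],None,fx=4,fy=4))
```

```text
at t 17.52 tcp [ 0.5245 -0.2946  0.015 ] F [ 0.3 -1.1 -0.9] w 0.0598 q [-0.4   0.82  1.41 -0.27  1.66  1.26]
closed t 18.0 tcp [ 0.5239 -0.2944  0.0146] F [ 0.5 -1.6  0.3] w 0.0355 q [-0.4   0.82  1.41 -0.27  1.66  1.26]
lift t 19.43 tcp [ 0.5234 -0.2943  0.1436] F [ 0.6 -0.  -2.9] w 0.0357 q [-0.4   0.68  1.38 -0.28  1.82  1.22]
```

View pics/lift2.png

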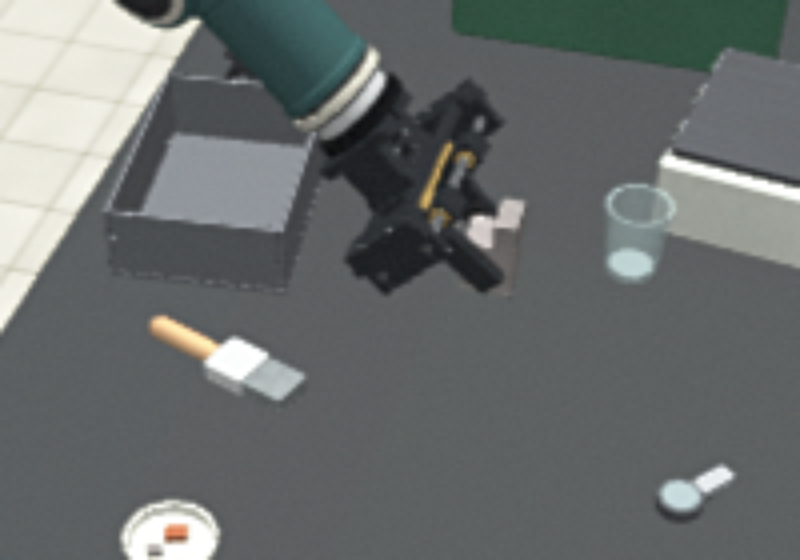

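The billet is held upright at about (500,240) in the crop and has not slipped. Next I'll carry it to bay2 with the half turn.

Run:
```python
from job import *
import cv2
manip.move_pose(T2+[0,0,.13],o2); manip.dwell(.2); s=st("above"); print((s["tool_pos"]-T2).round(4))
c=cams.capture("side"); cv2.imwrite("pics/above2.png",cv2.resize(c["image"][120:340,200:400],None,fx=2.7,fy=2.7))
manip.move_linear(T2+[0,0,.04],rate=.1); manip.dwell(.1);
c=cams.capture("side"); cv2.imwrite("pics/above3.png",cv2.resize(c["image"][120:340,200:400],None,fx=2.7,fy=2.7)); st("40 above")
```

```text
above t 22.01 tcp [0.5246 0.0632 0.1505] F [-0.2  0.4 -2.1] w 0.036 q [ 0.04  0.58  1.53  0.05  1.82 -1.51]
[ 1.0e-04 -3.0e-04  1.3e-01]
40 above t 23.26 tcp [0.5252 0.0635 0.0614] F [ 0.6 -0.2 -3.4] w 0.0356 q [ 0.04  0.68  1.55  0.05  1.69 -1.52]
```

View pics/above3.png

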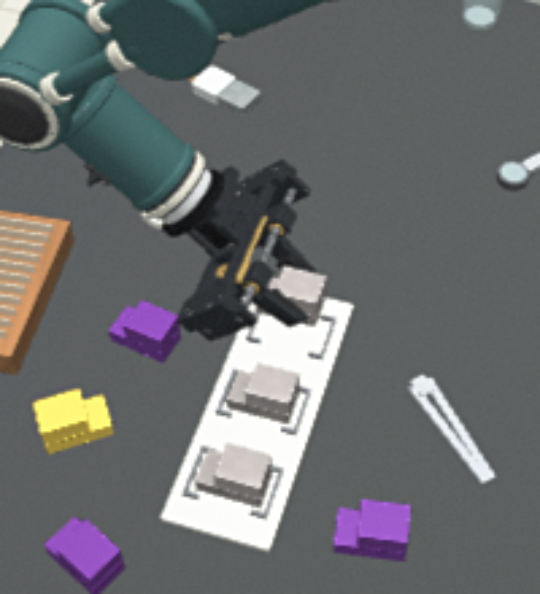

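The held billet is level above bay2 at about (300,290) in the crop, base down and toe to the front. Now I'll set it down.

Run:
```python
from job import *
import cv2
z=setdown(T2,T2[2]); print(z-T2[2])
manip.set_gripper(.054); manip.dwell(.2); s=st("open")
p=np.array([T2[0],T2[1],z])
manip.move_linear(p-.1*d2,rate=.1); st("back")
manip.move_linear(p-.1*d2+[0.0,0,.12],rate=.2)
manip.move_pose([.25,-.55,.25],ori((0,0,-1),(0.9,.4,0))); manip.dwell(.3); st("away")
for n in("top","side"):
    c=cams.capture(n); np.savez(n+"2.npz",**c)
    cv2.imwrite(f"pics/end_{n}.png",c["image"])
c=dict(np.load("side2.npz"));cv2.imwrite("pics/end_crop.png",cv2.resize(c["image"][215:330,250:345],None,fx=5,fy=5,interpolation=cv2.INTER_CUBIC))
```

```text
near t 24.16 tcp [0.525  0.0635 0.025 ] F [ 0.2 -0.2 -2.2] w 0.0362 q [ 0.04  0.72  1.56  0.05  1.64 -1.52]
contact t 25.91 tcp [0.5247 0.0635 0.0206] F [-0.2  0.2  5.7] w 0.0361 q [ 0.04  0.73  1.56  0.05  1.64 -1.52]
-0.0010000000000000044
open t 26.57 tcp [0.5245 0.0634 0.0195] F [-0.1 -0.3 -0.6] w 0.054 q [ 0.04  0.73  1.56  0.05  1.64 -1.52]
back t 27.72 tcp [0.5946 0.0617 0.0897] F [0.3 0.7 0.2] w 0.0537 q [ 0.04  0.76  1.35  0.04  1.81 -1.52]
away t 31.28 tcp [ 0.2504 -0.5498  0.2499] F [ 0.2  0.  -0.8] w 0.0539 q [-1.18  0.12  1.75  0.    1.27 -1.6 ]
```

View pics/end_crop.png

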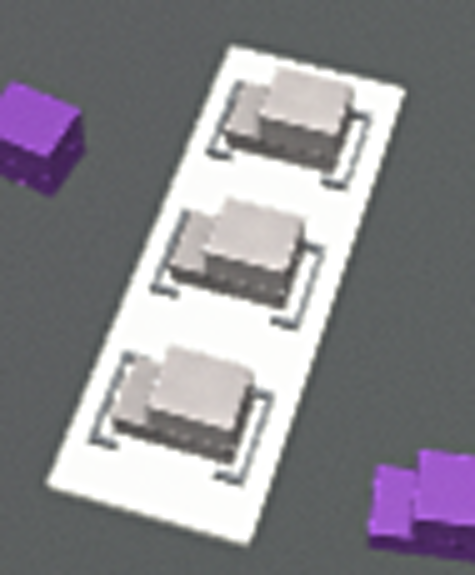

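View pics/end_top.png

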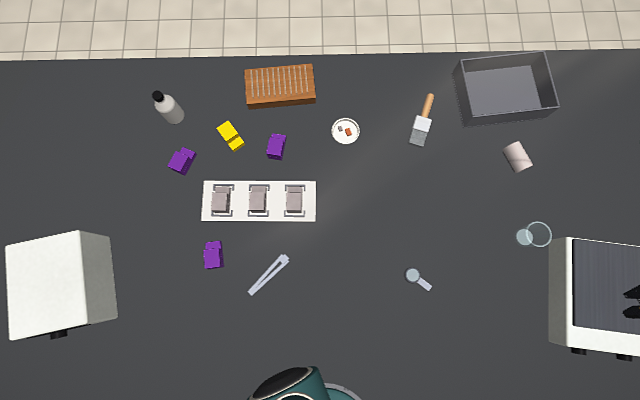

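Run:
```python
from meas import *
for n in("top","side"):
    c=dict(np.load(n+"2.npz"));P=cloud(c);X,Y,Z=np.moveaxis(P,-1,0)
    for nm,y0,y1,by in(("bay0",.2,.29,(546.4,243)),("bay1",.11,.195,(544.2,153)),("bay2",.02,.105,(542,63))):
        m=(X>.48)&(X<.61)&(Y>y0)&(Y<y1)&(Z>.042)&(Z<.06)
        r=rect(c,m,.048);h=np.array(r[0])+10*np.array([np.cos(np.radians(-1.4)),np.sin(np.radians(-1.4))])
        print(n,nm,"origin-bay",(h-by).round(1),np.round(r[1],1),round(r[2],1),"Z",Z[m].mean().round(4),Z[m].std().round(4),"edges",[e[1] for e in edges(c,m,.048)])
```

```text
top bay0 origin-bay [-2.  -1.5] [37.7 41.6] 88.8 Z 0.0483 0.0017 edges [175.7, 179.8, 88.8, 88.8]
top bay1 origin-bay [-0.5 -1.5] [36.6 44.1] 88.8 Z 0.048 0.002 edges [0.6, 175.8, 88.8, 90.4]
top bay2 origin-bay [-1.4 -0.3] [36.  41.6] 88.8 Z 0.0481 0.0016 edges [179.4, 179.9, 88.8, 88.8]
side bay0 origin-bay [-1.   0.9] [39.6 45.1] 88.3 Z 0.049 0.0021 edges [178.0, 0.9, 88.2, 87.3]
side bay1 origin-bay [0.7 0.9] [42.  45.1] 86.8 Z 0.049 0.002 edges [179.8, 177.7, 88.2, 89.8]
side bay2 origin-bay [-0.1  1.8] [41.6 44.9] 89.4 Z 0.049 0.0022 edges [178.6, 0.7, 89.3, 88.1]
```

The pictures show all three billets alike: seated in their bays, same toe side, top heights 48 mm, offsets within about 2 mm. The gripper is parked close to the white appliance at (630,300), so I'll lift it clear before handing in.

Run:
```python
from job import *
import cv2
manip.move_linear([.25,-.55,.32],rate=.15)
manip.move_pose([.32,-.36,.32],ori((0,0,-1),(0.9,.4,0))); manip.dwell(.4); st("park")
c=cams.capture("side"); cv2.imwrite("pics/park.png",c["image"])
```

```text
park t 33.23 tcp [ 0.3198 -0.3607  0.3199] F [-0.4  0.5 -0.5] w 0.054 q [-0.9  -0.15  1.89 -0.    1.4  -1.31]
```

View pics/park.png

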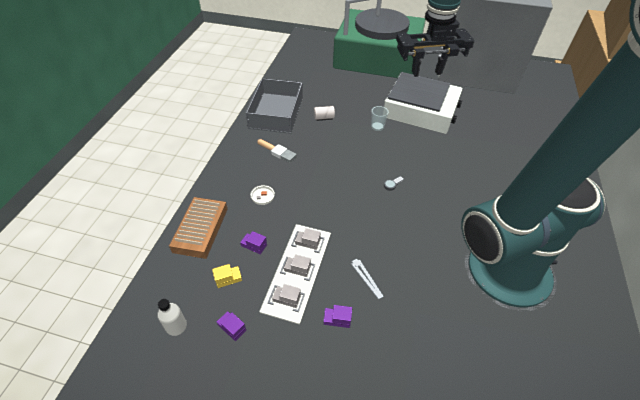

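The gripper hangs free at about (435,50). All three billets are in the tray, at (309,239), (299,265) and (288,295), and the rest is undisturbed.

```bash
python3 -c "
from cell import order;print(order.close_job())"
```

```text
the job is handed in; nothing more can be done
None
```

Both billets are in the tray and the job is handed in, at about 33 s of robot time.

- **Flat billet:** I gripped it from above, turned it and set it down in bay0 (the end bay on the robot's left).
- **Standing billet:** I gripped it with the tool tilted 45° back toward the robot. A half turn about the tool axis then laid it base-down in bay2 with its toe to the front.
- **Setting down:** I lowered each one until it touched at about 8 N, then released it.

**Last checks:**
- All three tops read the same height, about 48 mm in the top view and 49 mm in the side view.
- All three toes point to the front and all three billets line up with the tray to within about 1–2°, as far as the pixels resolve.
- Each sits within about 2.5 mm of its bay centre. The two views differ by 1–3 mm, about the calibration error.
- The loaded billet measured the same before and after in the top view. By eye, the dish, hand lens and brush look unmoved in the pictures.
- The gripper was parked clear, with no contact force above noise.

Nothing failed. My first parking spot was close to the white appliance, so I lifted the arm clear before handing in.

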